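# Fit the crank to the model-painting turntable

### The arm

A 7-joint arm with a two-finger parallel gripper is mounted at the origin on the work surface. World frame = base frame: x ahead of the robot, y to its left, z up, the work surface at z = 0. Lengths are in m, angles in rad, forces in N, time in s.
With the tool pointing down it reaches from about 0.425 to 0.95 m from the base axis. Payload 4.7 kg.
Tool frame: the origin (TCP) lies midway between the tips of the shut fingers; the grasp point (between the pads) lies 19 mm behind it; z points along the fingers, y is the direction in which the jaws open and shut (so a half turn about z gives the same grasp; the last joint's range is limited). The gripper opens to 87 mm and grips with 3 to 60 N. Pads are 19 mm wide; open, the fingers measure 117 mm over their backs; the gripper's body (75 mm by 190 mm) begins 51 mm behind the grasp point.
Start: joints at [1.231, 0.469, -0.049, 1.532, 0.024, 1.141, -0.082], TCP at [0.206, -0.643, 0.223] pointing down, gripper open.
Joint ranges: [-2.59, 2.59], [-0.33, 1.99], [-1.39, 1.29], [0.1, 2.45], [-1.04, 4.18], [0.21, 1.99], [-2.66, 2.66]. Speed limits (rad/s): [2.57, 2.57, 3.14, 3.14, 3.14, 3.14, 3.14].

### API

Orientations are given as a rotation vector (axis times angle).
In Python, from bench import bot gives the robot as it stands. The module is installed in compiled form; this text tells all that it offers.
- The arm moves only by the tool apply_moves, never from a script. Its argument "targets" is a list of rows, each an object of numbers: "fingers": the finger opening in m, from 0 to 0.087; "x", "y", "z": the shift along the tool's x, y, z in m; "turn": the turn about the tool's z in degrees. A call has 1 to 10 rows; each row shifts and turns the pose as measured when the row begins, along the tool's axes as they then stand; what a row does not reach is not made up. A row lasts 1/12 s, in which the tool goes at most 41.7 mm and 7.16 degrees, less where a joint would pass 70% of its speed; a pose out of reach is approached as far as the arm can. A call is refused whole if a number of a shift passes 0.0417 or a number of a turn 7.16, either way. A call with a gripper value outside its range is refused whole. The fingers move at their own pace and stop on an object; "squeeze" is the grip in N (left out, the last holds). Time passes only in rows, so rows that do not move let the fingers close. It gives the time, the measured TCP pose, the force and the opening at its end, in the units of the state.
- bot.sense(): the state, without advancing time (a new reading comes with each control period).
- bot.grab_frame(name): name is "side" or "top"; returns a dict with "img" (400x640x3 uint8, red, green, blue), "intrinsics" (3x3 intrinsics, pixels), "rvec" (rotation vector, rad) and "tvec" (3), from world to camera coordinates, as OpenCV has them. Camera axes: x right, y down, z forward; pixel columns grow to the right and rows downward; lengths in m; the calibration is good to about 2 mm. A picture is of the moment at which its call begins. There is no depth.
- bot.job_done(): hands the job in, once; it reports no verdict.
The state is a dict: "t": time; "qpos": joint angles; "qvel": joint speeds; "joint_efforts": joint torques, N m; "tool_pos": TCP position; "ee_rot": TCP orientation; "contact_force": force on the tool from outside, world axes, zero at the start; "ft_torque": the same for the moment, N m; "gripper_width": finger opening in m.
Only numpy, scipy, OpenCV 4.12 (cv2) and the standard library are available. Lean on these libraries where they do the work, as an engineer would, in place of code of your own. Each camera call takes 0.05 s, during which the arm holds its last target. There are 200 camera calls.

### The job

Pick up the orange crank with the T-shaped hole, turn it so that its hole matches the three-ribbed upright shaft of the painting turntable's drive, and lower it on until its hub sits flat and fully home on the black shoulder. Keep hold of it until it is down (do not drop it on), then let go; leave the blue crank where it lies.

Things in the scene. Friction and masses are not known exactly. Their poses are not given: they have to be found in the camera images.
- crank: Loose orange crank, flat, knob up, 0.16 kg. Origin: centre of its T-shaped through hole, on the underside; x along the arm to the knob, z up. Hub 64 x 64 mm, 22 high. Hole: slot 44 x 16 mm along y centred on the origin, with a 16 mm wide stem 22 mm towards +x. Arm x = 32 to 120, 22 mm wide, heights 6 to 22: grasp across it from above at x = 45 to 75. Centre of mass near x = 10.
- crank_knob (a point): Top of the orange crank's upright black knob (22 mm thick), 108 mm along the crank's +x from its origin and 60 mm over its underside. A foot under the knob end reaches down level with the hub's underside.
- shaft: Fixed steel shaft, 34.5 mm tall, rounded top. Origin: its axis at the top of the black shoulder (64 mm wide, 55 mm over the table) where the hub rests; z up. Three ribs 9 mm wide, 18 mm long, to its +x, +y, -y: a T like the hole; +x (white mark) is where the arm must point. Play 3.5 mm, 10 deg. Housing under it 45 mm high, 65 mm round the axis, 235 mm to the right (-y), with a platter 50 mm high.
- spare: Blue crank of the same outer size, lying flat, with a round 22 mm hole: does not fit, leave it alone. Origin and axes as for the orange one. Not listed: a paint jar (36 mm wide, 45 mm high) and a toy robot figure (100 mm high) stand beyond the cranks.
Not all that is in view belongs to the job. Several things have the shape of the crank; the one meant has the colours described above.

How it is judged:
By the outcome, as a careful person would: the job done as asked, in the order asked, and still so for the second after the job is handed in, with the robot touching nothing.
It also fails if it takes over 43 s, if anything falls off the work surface, if the arm or the gripper's body presses on something with over 40 N, if the wrist force passes 120 N, or if a joint passes its speed limit or range.

## Working session

There is one attempt and no reset: what is moved stays moved. The work goes in short steps, Python scripts to look and compute and a tool call to move; the robot and the scene stay as the last step left them, time stands still between calls to the robot, and variables do not carry over. Pictures are saved under pics/ and viewed, about 8 in all and at most 12, crops included, and the job is handed in when it is done.

Besides the shell and the picture viewer there is one more tool, called after "Request:" as a command line: name --argument value ..., lists and objects as JSON in quotes. apply_moves: Moves the arm, as the interface text tells. Its arguments: {"type":"object","properties":{"targets":{"type":"array"},"squeeze":{"type":"number"}},"required":["targets"]}

```bash
mkdir -p pics
cat > h.py <<'E'
import numpy as np, cv2
from bench import bot
def cam(n):
    f=bot.grab_frame(n); f['R']=cv2.Rodrigues(np.array(f['rvec'],float))[0]; f['t']=np.array(f['tvec'],float).ravel(); f['K']=np.array(f['intrinsics'],float); return f
def ray(f,uv):
    d=f['R'].T@np.linalg.inv(f['K'])@np.array([uv[0],uv[1],1.]); return -f['R'].T@f['t'], d/np.linalg.norm(d)
def onz(f,uv,z):
    c,d=ray(f,uv); return c+d*(z-c[2])/d[2]
def tri(f,a,g,b):
    c1,d1=ray(f,a);c2,d2=ray(g,b)
    s=np.linalg.lstsq(np.c_[d1,-d2],c2-c1,rcond=None)[0]; p,q=c1+s[0]*d1,c2+s[1]*d2
    return (p+q)/2,np.linalg.norm(p-q)
def proj(f,P): return cv2.projectPoints(np.array(P,float).reshape(-1,3),np.array(f['rvec'],float),f['t'],f['K'],None)[0].reshape(-1,2)
def save(f,n,box=None,s=1):
    i=f['img'][:,:,::-1]
    if box: i=i[box[1]:box[3],box[0]:box[2]]
    cv2.imwrite('pics/'+n,cv2.resize(i,None,fx=s,fy=s,interpolation=cv2.INTER_CUBIC))
E
python3 - <<'E'
from h import *
for n in('side','top'):
    f=cam(n);save(f,n+'0.png');print(n,f['K'].round(1).tolist(),(-f['R'].T@f['t']).round(3),f['R'].round(2).tolist())
s=bot.sense();print({k:np.round(v,3).tolist() for k,v in s.items()})
E
```

```text
side [[461.5, 0.0, 322.0], [0.0, 461.5, 194.8], [0.0, 0.0, 1.0]] [-0.17   0.69   1.064] [[-0.68, -0.73, 0.02], [-0.57, 0.51, -0.64], [0.46, -0.44, -0.77]]
top [[365.0, 0.0, 323.3], [0.0, 365.0, 200.4], [0.0, 0.0, 1.0]] [0.246 0.114 1.032] [[0.01, -1.0, -0.0], [-0.98, -0.01, -0.2], [0.2, 0.0, -0.98]]
{'t': 0.1, 'qpos': [1.231, 0.469, -0.049, 1.534, 0.024, 1.141, -0.082], 'qvel': [0.001, -0.002, -0.001, -0.005, -0.001, 0.002, -0.0], 'joint_efforts': [0.001, -50.917, -0.081, -23.683, -0.062, 0.034, 0.0], 'tool_pos': [0.206, -0.642, 0.222], 'ee_rot': [-3.102, -0.486, 0.001], 'contact_force': [-0.047, 0.027, -0.141], 'ft_torque': [-0.029, 0.022, 0.012], 'gripper_width': 0.087}
```

View pics/side0.png

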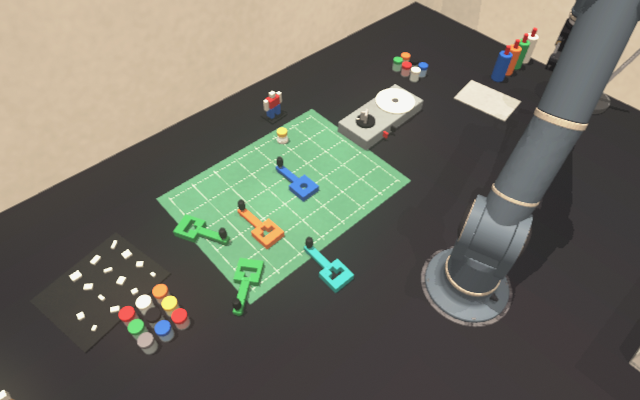

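View pics/top0.png

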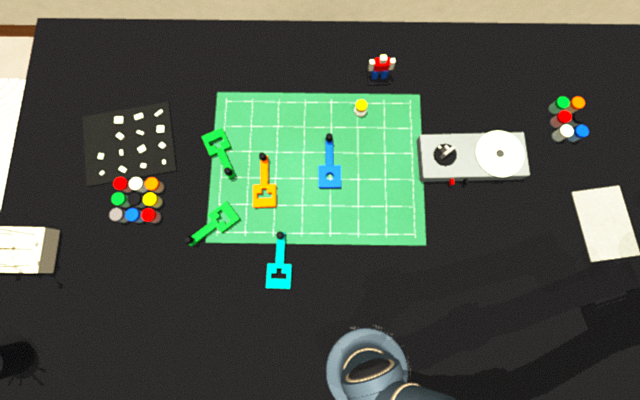

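Side view candidates by shape: orange hub (267,232), blue (303,187, round hole), cyan (336,274) and two greens (190,228; 248,268). Only the orange one fits the description. In the top view it is at (264,195), and the shaft is at (445,155). I'll confirm this in one enlarged crop and measure at the same time.

Run:
```python
from h import *
S,T=cam('side'),cam('top')
def crop(f,c,w=40,h=30,s=9): 
    i=f['img'][c[1]-h:c[1]+h,c[0]-w:c[0]+w,::-1]; return cv2.resize(i,(400,300),interpolation=cv2.INTER_CUBIC)
cv2.imwrite('pics/crop1.png',np.vstack([np.hstack([crop(S,(260,222)),crop(S,(366,118))]),np.hstack([crop(T,(264,183)),crop(T,(445,155))])]))
def orange(f):
    h=cv2.cvtColor(f['img'],cv2.COLOR_RGB2HSV); m=cv2.inRange(h,(5,150,90),(22,255,255))
    n,l,st,ce=cv2.connectedComponentsWithStats(m); return l,st,ce
for f,c in((S,(262,226)),(T,(264,195))):
    l,st,ce=orange(f); ok=[i for i in range(1,len(st)) if st[i,4]>60 and np.hypot(*(ce[i]-c))<40]
    print([(st[i].tolist(),ce[i].round(1)) for i in ok])
```

```text
[([238, 209, 19, 20, 70], array([246. , 216.8])), ([259, 225, 17, 13, 83], array([266. , 228.9])), ([252, 232, 32, 17, 137], array([268.3, 239.6]))]
[([260, 156, 10, 29, 90], array([265.8, 167.4])), ([254, 185, 23, 23, 72], array([270.3, 201.2]))]
```

View pics/crop1.png

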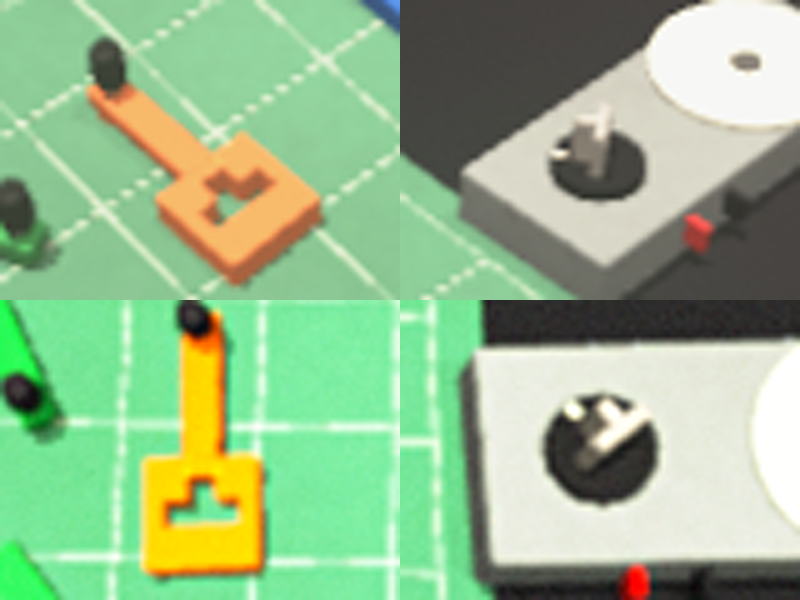

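The crop confirms the orange crank with its T hole, stem towards the knob. The shaft has one rib pointing up-left in the top view and its bar running lower-left to upper-right. Next I'll triangulate the points read off the crop.

Run:
```python
from h import *
S,T=cam('side'),cam('top')
a=lambda x,y:(220+x/5,192+y/5); A=lambda x,y:(326+(x-400)/5,88+y/5)
b=lambda x,y:(224+x/5,153+(y-300)/5); B=lambda x,y:(405+(x-400)/5,125+(y-300)/5)
# hub-top corners: far-left, far-right, near-right, near-left
s=[a(157,198),a(238,132),a(322,203),a(237,270)];t=[b(143,458),b(265,458),b(263,572),b(147,572)]
C=[tri(S,p,T,q) for p,q in zip(s,t)]
for c,e in C: print('hub',c.round(4),round(e,4))
m=np.mean([c for c,_ in C],0);print('mean',m.round(4),'topz22',np.mean([onz(T,q,.022) for q in t],0).round(4),'sidez22',np.mean([onz(S,q,.022) for q in s],0).round(4))
k=tri(S,a(106,45),T,b(193,305));print('knob',k[0].round(4),k[1])
print('shoulder',tri(S,A(598,164),T,B(601,450)),onz(S,A(598,164),.055),onz(T,B(601,450),.055))
print('rib pts top@.087: bar',[onz(T,B(*p),.087).round(4) for p in((598,462),(645,415),(572,408),(612,440))])
for f,n in((S,(366,118)),(T,(445,153))):
    n_=f['img'][n[1]-16:n[1]+16,n[0]-16:n[0]+16,::-1]; cv2.imwrite(f'pics/_{n[0]}.png',cv2.resize(n_,(400,400),interpolation=cv2.INTER_LANCZOS4))
cv2.imwrite('pics/shaft.png',np.hstack([cv2.imread('pics/_366.png'),cv2.imread('pics/_445.png')]))
```

```text
hub [0.4944 0.3199 0.0184] 0.0028
hub [0.5006 0.2536 0.0114] 0.0057
hub [0.4321 0.251  0.0123] 0.0018
hub [0.4292 0.3152 0.0147] 0.0019
mean [0.4641 0.2849 0.0142] topz22 [0.4621 0.2835 0.022 ] sidez22 [0.4597 0.2882 0.022 ]
knob [0.5749 0.2895 0.0534] 0.0017574010720356574
shoulder (array([ 0.58134418, -0.22485185,  0.04619214]), np.float64(3.234490367797438e-05)) [ 0.57485327 -0.21692744  0.055     ] [ 0.57833042 -0.22182943  0.055     ]
rib pts top@.087: bar [array([ 0.5606, -0.2088,  0.087 ]), array([ 0.5877, -0.2358,  0.087 ]), array([ 0.5912, -0.1963,  0.087 ]), array([ 0.5732, -0.2171,  0.087 ])]
```

View pics/shaft.png

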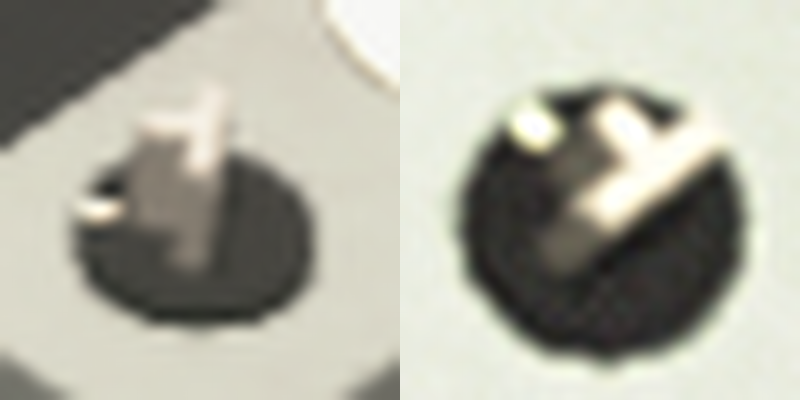

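The shaft is clear. In the right half (top view) the T top has its bar from (592,214) to (712,137), stem end at (615,108) and white mark at (535,125). In the left half (side view) the mark is at (100,210).

Run:
```python
from h import *
S,T=cam('side'),cam('top')
A=lambda x,y:(350+x/12.5,102+y/12.5); B=lambda x,y:(429+(x-400)/12.5,137+y/12.5)
P={}
for n,s,t in(('barnear',(202,165),(592,214)),('barfar',(214,90),(712,137)),('stem',(150,127),(612,106)),('mark',(98,210),(534,126)),('shoulder',(193,240),(603,222))):
    p,e=tri(S,A(*s),T,B(*t));z=.055 if n in('mark','shoulder') else .0885
    P[n]=onz(T,B(*t),z);Q=onz(S,A(*s),z);print(n,p.round(4),round(e,4),'top',P[n].round(4),'side',Q.round(4))
d=P['barnear']-P['barfar'];m=P['mark']-P['shoulder'];c=(P['barnear']+P['barfar'])/2;s=P['stem']-c
print('bar yaw',np.degrees(np.arctan2(d[1],d[0]))-90,'len',np.linalg.norm(d),'mark',np.degrees(np.arctan2(m[1],m[0])),'stem',np.degrees(np.arctan2(s[1],s[0])),np.linalg.norm(s),'axis',c)
r=bot.sense();R=cv2.Rodrigues(np.array(r['ee_rot']))[0];print(R.round(3),r['tool_pos'],r['t'])
```

```text
barnear [ 0.5695 -0.209   0.0869] 0.0011 top [ 0.5694 -0.2082  0.0885] side [ 0.5678 -0.2079  0.0885]
barfar [ 0.5894 -0.2365  0.0839] 0.0012 top [ 0.5872 -0.2352  0.0885] side [ 0.5864 -0.2318  0.0885]
stem [ 0.5972 -0.2185  0.0771] 0.0026 top [ 0.5941 -0.2138  0.0885] side [ 0.5872 -0.2086  0.0885]
mark [ 0.6033 -0.2096  0.0496] 0.0005 top [ 0.6015 -0.2077  0.055 ] side [ 0.5989 -0.2049  0.055 ]
shoulder [ 0.5833 -0.2264  0.0423] 0.0002 top [ 0.579 -0.222  0.055] side [ 0.5738 -0.2151  0.055 ]
bar yaw 33.463819142787756 len 0.03236177571860935 mark 32.476036991250666 stem 26.407603353777716 0.01759387599226302 axis [ 0.57830925 -0.22166202  0.0885    ]
[[ 0.952  0.306 -0.   ]
 [ 0.306 -0.952  0.   ]
 [-0.    -0.    -1.   ]] [ 0.20643835 -0.64260135  0.22239575] 0.4
```

Shaft axis is about (0.577, -0.220) with yaw about 33°. The crank is at about (0.461, 0.286) with yaw about 2°, and its heights agree with the text. So the grasp point is about (0.521, 0.289) with tool yaw about 2°.

Request:
apply_moves --targets '[{"x":0.03,"y":-0.028,"turn":5.3,"fingers":0.087},{"x":0.03,"y":-0.028,"turn":5.3},{"x":0.03,"y":-0.028,"turn":5.3},{"x":0.03,"y":-0.028},{"x":0.03,"y":-0.028},{"x":0.03,"y":-0.028},{"x":0.03,"y":-0.028},{"x":0.03,"y":-0.028},{"x":0.03,"y":-0.028},{"x":0.03,"y":-0.028}]'

```text
$.targets[0]: bad value
```

Request:
apply_moves --targets '[{"x":0.03,"y":-0.028,"z":0,"turn":5.3,"fingers":0.085},{"x":0.03,"y":-0.028,"z":0,"turn":5.3,"fingers":0.085},{"x":0.03,"y":-0.028,"z":0,"turn":5.3,"fingers":0.085},{"x":0.03,"y":-0.028,"z":0,"turn":0,"fingers":0.085},{"x":0.03,"y":-0.028,"z":0,"turn":0,"fingers":0.085},{"x":0.03,"y":-0.028,"z":0,"turn":0,"fingers":0.085},{"x":0.03,"y":-0.028,"z":0,"turn":0,"fingers":0.085},{"x":0.03,"y":-0.028,"z":0,"turn":0,"fingers":0.085},{"x":0.03,"y":-0.028,"z":0,"turn":0,"fingers":0.085},{"x":0.03,"y":-0.028,"z":0,"turn":0,"fingers":0.085}]'

```text
t: 1.23
tool_pos: [0.4799, -0.346, 0.2203]
ee_rot: [3.134, -0.011, -0.007]
contact_force: [0.4, 0.3, -0.3]
gripper_width: 0.085
```

Request:
apply_moves --targets '[{"x":0.005,"y":-0.041,"z":0,"turn":0,"fingers":0.085},{"x":0.005,"y":-0.041,"z":0,"turn":0,"fingers":0.085},{"x":0.005,"y":-0.041,"z":0,"turn":0,"fingers":0.085},{"x":0.005,"y":-0.041,"z":0,"turn":0,"fingers":0.085},{"x":0.005,"y":-0.041,"z":0,"turn":0,"fingers":0.085},{"x":0.005,"y":-0.041,"z":0,"turn":0,"fingers":0.085},{"x":0.005,"y":-0.041,"z":0,"turn":0,"fingers":0.085},{"x":0.005,"y":-0.041,"z":0,"turn":0,"fingers":0.085},{"x":0,"y":-0.041,"z":0,"turn":0,"fingers":0.085},{"x":0,"y":-0.041,"z":0,"turn":0,"fingers":0.085}]'

```text
t: 2.07
tool_pos: [0.5277, 0.0673, 0.2189]
ee_rot: [3.131, -0.01, 0.011]
contact_force: [-0.6, -0.3, 1.4]
gripper_width: 0.0852
```

Request:
apply_moves --targets '[{"x":0,"y":-0.041,"z":0,"turn":-2.4,"fingers":0.07},{"x":0,"y":-0.041,"z":0,"turn":0,"fingers":0.07},{"x":0,"y":-0.041,"z":0,"turn":0,"fingers":0.07},{"x":-0.002,"y":-0.04,"z":0,"turn":0,"fingers":0.07},{"x":-0.002,"y":-0.035,"z":0.01,"turn":0,"fingers":0.07},{"x":-0.002,"y":-0.02,"z":0.03,"turn":0,"fingers":0.07},{"x":0,"y":0,"z":0.04,"turn":0,"fingers":0.07},{"x":0,"y":0,"z":0.02,"turn":0,"fingers":0.07},{"x":0,"y":0,"z":0,"turn":0,"fingers":0.07}]'

```text
t: 2.82
tool_pos: [0.514, 0.308, 0.1189]
ee_rot: [-3.136, -0.085, -0.029]
contact_force: [-0.5, -0.4, -0.0]
gripper_width: 0.0702
```

Run:
```python
from h import *
s=bot.sense();r=s['ee_rot'];print(s['tool_pos'],np.degrees(2*np.arctan2(r[1],r[0])),s['qpos'])
S,T=cam('side'),cam('top')
p=np.array(s['tool_pos'])
for f in(S,T):print(proj(f,[p,[p[0],p[1],.022]]).round(1).tolist())
a=cv2.resize(S['img'][180:260,210:310,::-1],(400,320),interpolation=2);b=cv2.resize(T['img'][130:210,214:314,::-1],(400,320),interpolation=2)
cv2.imwrite('pics/pre.png',np.hstack([a,b]))
```

```text
[0.51398258 0.30800521 0.11892022] -356.8773851233759 [-0.30216541  0.48027265 -0.4145089   1.81800771  0.25503115  0.87716533
 -2.35231382]
[[246.1, 202.2], [249.9, 224.1]]
[[250.5, 168.4], [257.1, 178.1]]
```

View pics/pre.png

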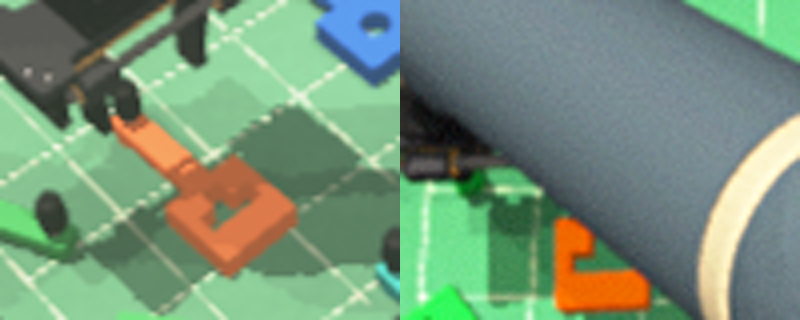

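The picture shows the fingers offset to the left (+y) of the arm, by about 20 mm by the numbers, so I'll correct that and descend.

Request:
apply_moves --targets '[{"x":0.006,"y":0.02,"z":0.02,"turn":0,"fingers":0.07},{"x":0,"y":0,"z":0.025,"turn":0,"fingers":0.07},{"x":0,"y":0,"z":0.02,"turn":0,"fingers":0.07},{"x":0,"y":0,"z":0,"turn":0,"fingers":0.07},{"x":0,"y":0,"z":0,"turn":0,"fingers":0.07}]'

```text
t: 3.33
tool_pos: [0.5345, 0.2893, 0.0674]
ee_rot: [-3.126, -0.072, -0.067]
contact_force: [-0.7, -0.1, 0.2]
gripper_width: 0.07
```

Run:
```python
from h import *
for i in range(2):
    s=bot.sense();print(np.round(s['tool_pos'],4),np.round(s['ee_rot'],3),np.round(s['qpos'],3),np.round(s['qvel'],3)); cam('side')
```

```text
[0.5345 0.2893 0.0674] [-3.126 -0.072 -0.067] [-0.288  0.544 -0.38   1.854  0.302  0.755 -2.356] [ 0.017 -0.001  0.01   0.     0.005  0.009 -0.001]
[0.5346 0.289  0.0676] [-3.127 -0.072 -0.067] [-0.288  0.544 -0.379  1.854  0.302  0.755 -2.356] [-0.005 -0.008 -0.004 -0.001  0.001 -0.002 -0.001]
```

Request:
apply_moves --targets '[{"x":-0.013,"y":0,"z":0.0,"turn":0,"fingers":0.07},{"x":0,"y":0,"z":0.01,"turn":0,"fingers":0.07},{"x":0,"y":0,"z":0.005,"turn":0,"fingers":0.07}]'

```text
t: 3.68
tool_pos: [0.5261, 0.2912, 0.0579]
ee_rot: [-3.12, -0.071, -0.084]
contact_force: [0.4, -0.4, -0.4]
gripper_width: 0.07
```

Run:
```python
from h import *
for i in range(2):
    s=bot.sense();print(np.round(s['tool_pos'],4),np.round(s['ee_rot'],3),np.round(s['qpos'],3),np.round(s['qvel'],3)); cam('side')
```

```text
[0.5261 0.2912 0.0579] [-3.12  -0.071 -0.084] [-0.301  0.543 -0.373  1.885  0.315  0.713 -2.38 ] [-0.038  0.036  0.022  0.023  0.032 -0.093 -0.039]
[0.5257 0.2913 0.0573] [-3.121 -0.071 -0.082] [-0.302  0.544 -0.373  1.885  0.314  0.713 -2.38 ] [ 0.002  0.006 -0.003 -0.003 -0.009  0.024  0.007]
```

Request:
apply_moves --targets '[{"x":-0.004,"y":0.003,"z":0.03,"turn":0,"fingers":0.07}]'

```text
t: 3.87
tool_pos: [0.5282, 0.2923, 0.0321]
ee_rot: [-3.114, -0.071, -0.098]
contact_force: [1.0, 0.0, -0.3]
gripper_width: 0.0701
```

Run:
```python
from h import *
for i in range(5):
    s=bot.sense();print(np.round(s['tool_pos'],4),np.round(s['ee_rot'],3)); cam('side')
```

```text
[0.5282 0.2923 0.0321] [-3.114 -0.071 -0.098]
[0.5224 0.2877 0.0237] [-3.123 -0.071 -0.077]
[0.5212 0.2866 0.0241] [-3.125 -0.071 -0.072]
[0.5221 0.2876 0.0256] [-3.124 -0.071 -0.076]
[0.5232 0.2885 0.0269] [-3.122 -0.071 -0.079]
```

Request:
apply_moves --targets '[{"x":-0.003,"y":0.001,"z":0.021,"turn":0,"fingers":0.07}]'

```text
t: 4.2
tool_pos: [0.5258, 0.2911, 0.0109]
ee_rot: [-3.115, -0.07, -0.095]
contact_force: [0.3, 1.0, 0.3]
gripper_width: 0.0697
```

```bash
cat > w.py <<'E'
from h import *
import sys
for i in range(int(sys.argv[1])): cam('side')
s=bot.sense();r=s['ee_rot'];R=cv2.Rodrigues(np.array(r))[0]
print(round(s['t'],2),np.round(s['tool_pos'],4),'rv',np.round(r,3),'yaw',np.degrees(np.arctan2(R[1,0],R[0,0])).round(2),'F',np.round(s['contact_force'],1),'M',np.round(s['ft_torque'],2),'w',round(s['gripper_width'],4),'q7',round(s['qpos'][6],2))
E
python3 w.py 6; python3 w.py 3
```

```text
4.5 [0.5227 0.289  0.0077] rv [-3.119 -0.071 -0.084] yaw 2.58 F [ 0.  -0.6  0. ] M [-0.03  0.08 -0.01] w 0.0698 q7 -2.42
4.65 [0.5225 0.2887 0.0074] rv [-3.12  -0.071 -0.084] yaw 2.57 F [-0.8  0.2  0.1] M [-0.06  0.1  -0.01] w 0.0702 q7 -2.42
```

Request:
apply_moves --targets '[{"x":0,"y":0,"z":0.004,"turn":0,"fingers":0.07}]'

```text
t: 4.73
tool_pos: [0.5234, 0.2892, 0.0044]
ee_rot: [-3.119, -0.071, -0.087]
contact_force: [-0.2, -0.7, 0.9]
gripper_width: 0.07
```

```bash
python3 w.py 4
```

```text
4.93 [0.5226 0.2887 0.0033] rv [-3.12  -0.071 -0.084] yaw 2.57 F [0.1 0.9 1. ] M [-0.01  0.09  0.01] w 0.0703 q7 -2.42
```

Request:
apply_moves --targets '[{"x":0,"y":0,"z":0,"turn":0,"fingers":0.035},{"x":0,"y":0,"z":0,"turn":0,"fingers":0.015},{"x":0,"y":0,"z":0,"turn":0,"fingers":0.01},{"x":0,"y":0,"z":0,"turn":0,"fingers":0.005},{"x":0,"y":0,"z":0,"turn":0,"fingers":0.005},{"x":0,"y":0,"z":0,"turn":0,"fingers":0.005}]' --squeeze 35

```text
t: 5.43
tool_pos: [0.5226, 0.2888, 0.0033]
ee_rot: [-3.12, -0.071, -0.083]
contact_force: [0.7, -0.7, 0.2]
gripper_width: 0.0381
```

```bash
python3 w.py 3
```

```text
5.58 [0.5225 0.2888 0.0033] rv [-3.12  -0.071 -0.083] yaw 2.58 F [ 0.1  0.8 -0.2] M [0.18 0.14 0.01] w 0.0257 q7 -2.42
```

Still closing, so I'll give it more time. Then lift in settled steps.

Request:
apply_moves --targets '[{"x":0,"y":0,"z":0,"turn":0,"fingers":0.005},{"x":0,"y":0,"z":0,"turn":0,"fingers":0.005},{"x":0,"y":0,"z":0,"turn":0,"fingers":0.005},{"x":0,"y":0,"z":0,"turn":0,"fingers":0.005}]'

```text
t: 5.92
tool_pos: [0.5226, 0.289, 0.0034]
ee_rot: [-3.12, -0.071, -0.083]
contact_force: [-0.1, 0.6, 0.8]
gripper_width: 0.0218
```

```bash
python3 w.py 2
```

```text
6.02 [0.5226 0.289  0.0034] rv [-3.12  -0.071 -0.083] yaw 2.58 F [-0.1  0.7  0.5] M [0.02 0.07 0.  ] w 0.0217 q7 -2.42
```

Request:
apply_moves --targets '[{"x":0,"y":0,"z":-0.04,"turn":0,"fingers":0.005}]'

```text
t: 6.1
tool_pos: [0.5158, 0.2847, 0.0364]
ee_rot: [-3.128, -0.071, -0.063]
contact_force: [0.0, -0.2, -2.0]
gripper_width: 0.0216
```

```bash
python3 w.py 7
```

```text
6.45 [0.5196 0.2873 0.0422] rv [-3.121 -0.071 -0.08 ] yaw 2.57 F [ 0.8  0.3 -1.7] M [-0.04  0.01 -0.04] w 0.0218 q7 -2.39
```

It is held: 22 mm opening and about 1.6 N of weight. I'll lift further, then travel.

Request:
apply_moves --targets '[{"x":0,"y":0,"z":-0.04,"turn":0,"fingers":0.005}]'

```text
t: 6.53
tool_pos: [0.5127, 0.2827, 0.0745]
ee_rot: [-3.13, -0.071, -0.057]
contact_force: [-0.2, 0.4, -2.1]
gripper_width: 0.0219
```

```bash
python3 w.py 5
```

```text
6.78 [0.517  0.2859 0.0812] rv [-3.122 -0.071 -0.078] yaw 2.57 F [-0.5  0.1 -2.2] M [0.01 0.01 0.01] w 0.0217 q7 -2.37
```

Request:
apply_moves --targets '[{"x":0,"y":0,"z":-0.04,"turn":0,"fingers":0.005}]'

```text
t: 6.87
tool_pos: [0.51, 0.2811, 0.1131]
ee_rot: [-3.132, -0.071, -0.054]
contact_force: [0.5, -1.2, -2.8]
gripper_width: 0.0215
```

```bash
python3 w.py 5
```

```text
7.12 [0.5142 0.2844 0.1198] rv [-3.124 -0.071 -0.075] yaw 2.58 F [-0.3  0.1 -1.8] M [-0.01  0.01  0.02] w 0.0213 q7 -2.34
```

Request:
apply_moves --targets '[{"x":0.005,"y":0.02,"z":0,"turn":0,"fingers":0.005},{"x":0.008,"y":0.033,"z":0,"turn":0,"fingers":0.005},{"x":0.008,"y":0.033,"z":0,"turn":0,"fingers":0.005},{"x":0.008,"y":0.033,"z":0,"turn":0,"fingers":0.005},{"x":0.008,"y":0.033,"z":0,"turn":0,"fingers":0.005},{"x":0.008,"y":0.033,"z":0,"turn":0,"fingers":0.005},{"x":0.008,"y":0.033,"z":0,"turn":0,"fingers":0.005},{"x":0.008,"y":0.033,"z":0,"turn":0,"fingers":0.005}]'

```text
t: 7.78
tool_pos: [0.5776, 0.0359, 0.1027]
ee_rot: [-3.123, -0.106, -0.03]
contact_force: [1.1, 0.6, -2.1]
gripper_width: 0.0216
```

```bash
python3 w.py 5
```

```text
8.03 [0.5777 0.038  0.1032] rv [-3.122 -0.105 -0.031] yaw 3.83 F [-0.7  0.4 -1.9] M [ 0.02 -0.06 -0.02] w 0.022 q7 -1.83
```

Request:
apply_moves --targets '[{"x":0.005,"y":0.02,"z":-0.012,"turn":-4,"fingers":0.005},{"x":0.002,"y":0.036,"z":-0.006,"turn":-5,"fingers":0.005},{"x":-0.001,"y":0.036,"z":-0.005,"turn":-5,"fingers":0.005},{"x":-0.004,"y":0.036,"z":-0.005,"turn":-5,"fingers":0.005},{"x":-0.008,"y":0.034,"z":-0.005,"turn":-5,"fingers":0.005}]'

```text
t: 8.45
tool_pos: [0.6099, -0.1028, 0.1303]
ee_rot: [-3.002, -0.834, -0.025]
contact_force: [0.7, -0.3, -2.9]
gripper_width: 0.0217
```

```bash
python3 w.py 5
```

```text
8.7 [ 0.6094 -0.1019  0.1299] rv [-3.004 -0.823 -0.025] yaw 30.62 F [ 0.2  0.5 -1.6] M [ 0.07 -0.06  0.  ] w 0.0213 q7 -1.15
```

Request:
apply_moves --targets '[{"x":-0.009,"y":0.028,"z":0,"turn":-1.4,"fingers":0.005},{"x":-0.009,"y":0.028,"z":0,"turn":-1,"fingers":0.005},{"x":-0.008,"y":0.022,"z":0,"turn":0,"fingers":0.005}]'

```text
t: 8.95
tool_pos: [0.6289, -0.165, 0.1274]
ee_rot: [-2.966, -0.923, -0.025]
contact_force: [0.1, -0.2, -1.5]
gripper_width: 0.0218
```

```bash
python3 w.py 5
python3 - <<'E'
from h import *
S,T=cam('side'),cam('top')
p=[.577,-.22,.1]
for f in(S,T):print(proj(f,p))
a=cv2.resize(S['img'][70:150,320:420,::-1],(400,320),interpolation=2);b=cv2.resize(T['img'][100:180,395:495,::-1],(400,320),interpolation=2)
cv2.imwrite('pics/over.png',np.hstack([a,b]))
E
```

```text
9.2 [ 0.6284 -0.1645  0.1273] rv [-2.967 -0.919 -0.025] yaw 34.41 F [-0.1  1.2 -1. ] M [ 0.02 -0.06  0.02] w 0.0215 q7 -0.99
[[367.01075981 109.39547392]]
[[450.02029485 150.06789111]]
```

View pics/over.png

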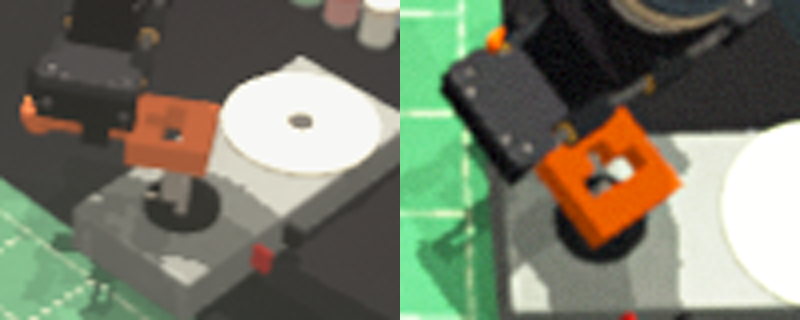

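Run:
```python
from h import *
S,T=cam('side'),cam('top')
def mask(f,b):
    m=cv2.inRange(cv2.cvtColor(f['img'],cv2.COLOR_RGB2HSV),(3,130,60),(22,255,255)); z=np.zeros_like(m); z[b[1]:b[3],b[0]:b[2]]=m[b[1]:b[3],b[0]:b[2]]; return z
t=mask(T,(425,120,470,165)); c=max(cv2.findContours(t,cv2.RETR_EXTERNAL,2)[0],key=cv2.contourArea); r=cv2.minAreaRect(c); print('top rect',r)
Z=.146
q=cv2.boxPoints(r); P=np.array([onz(T,u,Z) for u in q]); print(P.round(4), 'c',P.mean(0).round(4))
for i in range(4):
    d=P[(i+1)%4]-P[i]; print('edge',np.linalg.norm(d).round(4),(np.degrees(np.arctan2(d[1],d[0]))%90).round(1))
hand=[(537,165),(622,108),(683,183),(598,248)]
H=np.array([onz(T,(395+(x-400)/4,100+y/4),Z) for x,y in hand]);print('hand',H.round(4),H.mean(0).round(4),[(np.degrees(np.arctan2(*(H[(i+1)%4]-H[i])[1::-1]))%90).round(1) for i in range(4)])
G=np.array([onz(S,(320+x/4,70+y/4),Z) for x,y in[(140,95),(219,104),(212,145),(129,136)]]);print('side',G.round(4),G.mean(0).round(4))
print('tri',[tri(S,(320+x/4,70+y/4),T,(395+(u-400)/4,100+v/4))[0].round(4) for (x,y),(u,v) in zip([(140,95),(219,104),(212,145),(129,136)],[(622,108),(683,183),(598,248),(537,165)])])
s=bot.sense();R=cv2.Rodrigues(np.array(s['ee_rot']))[0];p=np.array(s['tool_pos'])
pp=p+R@np.array([-.0615,0,0]);print('kinematic centre',pp)
```

```text
top rect ((445.7770080566406, 142.0878448486328), (31.03812026977539, 28.5969181060791), 54.46232223510742)
[[ 0.593  -0.1415  0.146 ]
 [ 0.6393 -0.2038  0.146 ]
 [ 0.571  -0.2459  0.146 ]
 [ 0.526  -0.1842  0.146 ]] c [ 0.5823 -0.1939  0.146 ]
edge 0.0775 36.6
edge 0.0803 31.7
edge 0.0763 36.1
edge 0.0794 32.5
hand [[ 0.5837 -0.1517  0.146 ]
 [ 0.6232 -0.2083  0.146 ]
 [ 0.5727 -0.2443  0.146 ]
 [ 0.5288 -0.1877  0.146 ]] [ 0.5771 -0.198   0.146 ] [np.float64(34.9), np.float64(35.5), np.float64(37.8), np.float64(33.2)]
side [[ 0.6199 -0.2036  0.146 ]
 [ 0.5703 -0.2424  0.146 ]
 [ 0.5394 -0.2014  0.146 ]
 [ 0.5898 -0.161   0.146 ]] [ 0.5798 -0.2021  0.146 ]
tri [array([ 0.6265, -0.2111,  0.1383]), array([ 0.5738, -0.2461,  0.1421]), array([ 0.5219, -0.18  ,  0.1682]), array([ 0.578 , -0.1475,  0.1605])]
kinematic centre [ 0.57778663 -0.20042322  0.1261482 ]
```

The hub centre above the shaft is about (0.578, -0.200). The kinematics and both views agree, and the yaw is 34.4°. It needs to move 21 mm in -y.

Request:
apply_moves --targets '[{"x":-0.012,"y":0.017,"z":0,"turn":1.0,"fingers":0.005}]'

```text
t: 9.48
tool_pos: [0.629, -0.18, 0.1277]
ee_rot: [-2.969, -0.904, -0.028]
contact_force: [0.7, 1.7, -1.2]
gripper_width: 0.0217
```

```bash
python3 w.py 5
```

```text
9.73 [ 0.6281 -0.1864  0.1269] rv [-2.976 -0.892 -0.025] yaw 33.34 F [ 1.   0.1 -1.5] M [ 0.03 -0.1   0.04] w 0.022 q7 -0.97
```

Request:
apply_moves --targets '[{"x":0,"y":0,"z":0.026,"turn":0,"fingers":0.005}]'

```text
t: 9.82
tool_pos: [0.6324, -0.1853, 0.106]
ee_rot: [-2.981, -0.893, -0.04]
contact_force: [2.7, -0.2, -1.3]
gripper_width: 0.0217
```

```bash
python3 w.py 6
python3 - <<'E'
from h import *
S,T=cam('side'),cam('top')
a=cv2.resize(S['img'][85:149,330:410,::-1],(400,320),interpolation=2);b=cv2.resize(T['img'][120:184,405:485,::-1],(400,320),interpolation=2)
cv2.imwrite('pics/over2.png',np.hstack([a,b]))
s=bot.sense();R=cv2.Rodrigues(np.array(s['ee_rot']))[0];p=np.array(s['tool_pos']);print((p+R@np.array([-.0615,0,0])).round(4),R[:,2].round(4))
E
```

```text
10.12 [ 0.6289 -0.185   0.1019] rv [-2.976 -0.893 -0.027] yaw 33.37 F [-0.4 -0.2 -1. ] M [-0.05 -0.07  0.02] w 0.0213 q7 -0.98
[ 0.5776 -0.2191  0.1005] [ 0.0073  0.0376 -0.9993]
```

View pics/over2.png

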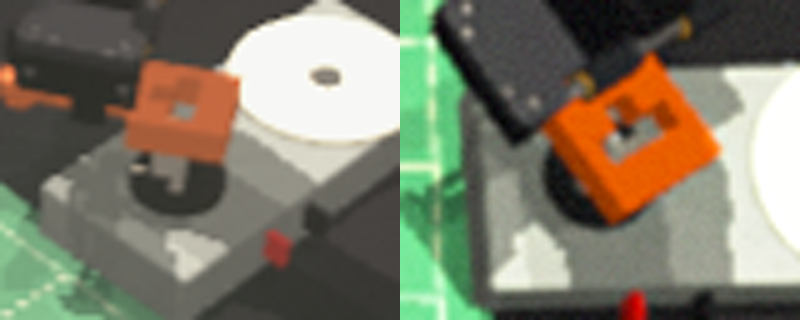

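The T hole now sits over the T of the shaft: the grey shaft fills the hole in the right half, at about (640,130). I'll compute the crank's tilt relative to the grasp and its offset.

```bash
cat > tilt.py <<'E'
from h import *
Rg=cv2.Rodrigues(np.array([-3.12,-.071,-.083]))[0]
s=bot.sense();R=cv2.Rodrigues(np.array(s['ee_rot']))[0];p=np.array(s['tool_pos'])
C=R@Rg.T@np.array([[np.cos(.0448),-np.sin(.0448),0],[np.sin(.0448),np.cos(.0448),0],[0,0,1]])  # crank attitude
yaw=np.degrees(np.arctan2(C[1,0],C[0,0]))
off=np.array([[np.cos(.0448),np.sin(.0448),0],[-np.sin(.0448),np.cos(.0448),0],[0,0,1]])@(np.array([.461,.286,0])-np.array([.5225,.2888,.0033]))
o=p+C@off
print('crank origin',o.round(4),'yaw',yaw.round(1),'x-axis slope',C[2,0].round(4),'y-axis slope',C[2,1].round(4),'off',off.round(4))
E
python3 tilt.py
```

```text
crank origin [ 0.5775 -0.2192  0.1005] yaw 33.4 x-axis slope -0.0268 y-axis slope 0.0089 off [-0.0616 -0.     -0.0033]
```

Request:
apply_moves --targets '[{"x":-0.001,"y":0.002,"z":0.012,"turn":0,"fingers":0.005}]'

```text
t: 10.3
tool_pos: [0.6316, -0.1869, 0.0928]
ee_rot: [-2.979, -0.894, -0.036]
contact_force: [1.3, -0.8, -2.3]
gripper_width: 0.0221
```

```bash
python3 w.py 5; python3 tilt.py
```

```text
10.55 [ 0.6291 -0.1871  0.0897] rv [-2.976 -0.892 -0.027] yaw 33.34 F [ 0.6  0.6 -1.5] M [-0.04 -0.08 -0.01] w 0.0216 q7 -0.99
crank origin [ 0.5776 -0.221   0.0881] yaw 33.4 x-axis slope -0.0272 y-axis slope 0.0094 off [-0.0616 -0.     -0.0033]
```

Request:
apply_moves --targets '[{"x":0,"y":0,"z":0.009,"turn":0,"fingers":0.005}]'

```text
t: 10.63
tool_pos: [0.6308, -0.187, 0.0824]
ee_rot: [-2.978, -0.892, -0.032]
contact_force: [0.9, 0.5, -1.1]
gripper_width: 0.0217
```

```bash
python3 w.py 5; python3 tilt.py
```

```text
10.88 [ 0.6291 -0.1867  0.0805] rv [-2.976 -0.892 -0.026] yaw 33.35 F [-0.4  0.3 -2.2] M [-0.06  0.   -0.07] w 0.0214 q7 -0.99
crank origin [ 0.5776 -0.2206  0.0789] yaw 33.4 x-axis slope -0.0273 y-axis slope 0.0098 off [-0.0616 -0.     -0.0033]
```

The hole is about 10 mm down over the shaft with no contact force. Continuing.

Request:
apply_moves --targets '[{"x":0,"y":0,"z":0.01,"turn":0,"fingers":0.005}]'

```text
t: 10.97
tool_pos: [0.631, -0.1866, 0.0724]
ee_rot: [-2.978, -0.892, -0.033]
contact_force: [-0.3, -0.4, -1.1]
gripper_width: 0.0219
```

```bash
python3 w.py 5; python3 tilt.py
```

```text
11.22 [ 0.629  -0.1862  0.0702] rv [-2.976 -0.892 -0.026] yaw 33.35 F [-0.1 -0.2 -1.4] M [ 0.07 -0.09  0.02] w 0.0217 q7 -1.0
crank origin [ 0.5776 -0.2201  0.0686] yaw 33.4 x-axis slope -0.0276 y-axis slope 0.0102 off [-0.0616 -0.     -0.0033]
```

Request:
apply_moves --targets '[{"x":0,"y":0,"z":0.009,"turn":0,"fingers":0.005}]'

```text
t: 11.3
tool_pos: [0.6308, -0.1862, 0.0629]
ee_rot: [-2.978, -0.892, -0.032]
contact_force: [0.2, -1.1, -1.6]
gripper_width: 0.0215
```

```bash
python3 w.py 5; python3 tilt.py
```

```text
11.55 [ 0.629  -0.1859  0.0611] rv [-2.976 -0.892 -0.026] yaw 33.35 F [ 0.5 -0.2 -1.9] M [-0.05 -0.17 -0.01] w 0.0217 q7 -1.0
crank origin [ 0.5776 -0.2198  0.0595] yaw 33.4 x-axis slope -0.0278 y-axis slope 0.0103 off [-0.0616 -0.     -0.0033]
```

Request:
apply_moves --targets '[{"x":0,"y":0,"z":0.003,"turn":0,"fingers":0.005}]'

```text
t: 11.63
tool_pos: [0.6297, -0.1858, 0.0587]
ee_rot: [-2.976, -0.892, -0.028]
contact_force: [-0.1, -0.2, -1.8]
gripper_width: 0.0221
```

```bash
python3 w.py 4
```

```text
11.83 [ 0.6296 -0.1858  0.0585] rv [-2.976 -0.892 -0.027] yaw 33.36 F [ 1.1 -0.7 -0.9] M [-0.05 -0.29  0.03] w 0.0218 q7 -1.0
```

Request:
apply_moves --targets '[{"x":0,"y":0,"z":0.002,"turn":0,"fingers":0.005}]'

```text
t: 11.92
tool_pos: [0.63, -0.1857, 0.0575]
ee_rot: [-2.977, -0.892, -0.028]
contact_force: [-2.0, 1.4, 9.2]
gripper_width: 0.0217
```

```bash
python3 w.py 4; python3 tilt.py
```

```text
12.12 [ 0.63   -0.1857  0.0577] rv [-2.977 -0.892 -0.028] yaw 33.36 F [-0.8  0.2  5.1] M [-0.06  0.36 -0.1 ] w 0.0215 q7 -1.0
crank origin [ 0.5785 -0.2196  0.056 ] yaw 33.4 x-axis slope -0.0266 y-axis slope 0.0087 off [-0.0616 -0.     -0.0033]
```

Contact made at about home height: 5 to 9 N, origin at z about 0.056. I'll press slightly to seat it, then open gradually.

Request:
apply_moves --targets '[{"x":0,"y":0,"z":0.001,"turn":0,"fingers":0.005}]' --squeeze 12

```text
t: 12.2
tool_pos: [0.63, -0.1855, 0.0574]
ee_rot: [-2.977, -0.892, -0.028]
contact_force: [-1.4, 0.6, 3.9]
gripper_width: 0.0221
```

```bash
python3 w.py 4; python3 tilt.py
```

```text
12.4 [ 0.6301 -0.1855  0.057 ] rv [-2.977 -0.892 -0.028] yaw 33.36 F [-0.2 -0.1  3.7] M [ 0.03  0.28 -0.02] w 0.0217 q7 -1.0
crank origin [ 0.5786 -0.2194  0.0553] yaw 33.4 x-axis slope -0.0264 y-axis slope 0.0086 off [-0.0616 -0.     -0.0033]
```

Request:
apply_moves --targets '[{"x":0,"y":0,"z":0,"turn":0,"fingers":0.03},{"x":0,"y":0,"z":0,"turn":0,"fingers":0.05},{"x":0,"y":0,"z":0,"turn":0,"fingers":0.05},{"x":0,"y":0,"z":0,"turn":0,"fingers":0.05},{"x":0,"y":0,"z":0,"turn":0,"fingers":0.05}]'

```text
t: 12.82
tool_pos: [0.6294, -0.1859, 0.0549]
ee_rot: [-2.976, -0.892, -0.026]
contact_force: [1.0, 0.2, -0.6]
gripper_width: 0.0459
```

```bash
python3 w.py 4
python3 - <<'E'
from h import *
S,T=cam('side'),cam('top')
a=cv2.resize(S['img'][85:149,320:400,::-1],(400,320),interpolation=2);b=cv2.resize(T['img'][120:184,405:485,::-1],(400,320),interpolation=2)
cv2.imwrite('pics/rel.png',np.hstack([a,b]))
E
```

```text
13.02 [ 0.6295 -0.1858  0.0552] rv [-2.976 -0.892 -0.027] yaw 33.36 F [-0.2 -0.7 -0.5] M [-0.09  0.04  0.03] w 0.0489 q7 -1.0
```

View pics/rel.png

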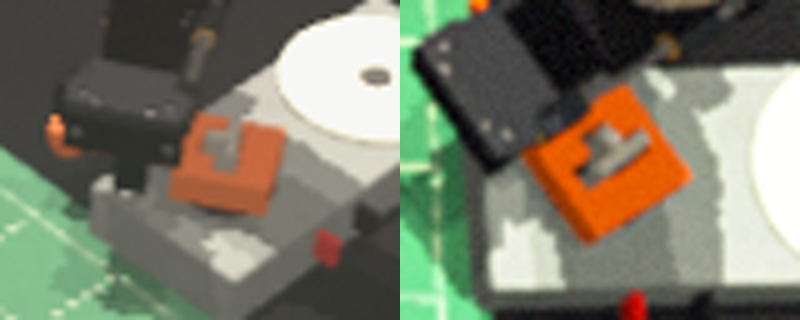

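The hub is down and the T of the shaft stands out through the hole in both views. Retreating straight up.

Request:
apply_moves --targets '[{"x":0,"y":0,"z":-0.025,"turn":0,"fingers":0.06}]'

```text
t: 13.2
tool_pos: [0.6258, -0.186, 0.0759]
ee_rot: [-2.971, -0.892, -0.015]
contact_force: [-0.2, -0.3, -0.8]
gripper_width: 0.0524
```

```bash
python3 w.py 4
```

```text
13.4 [ 0.6299 -0.1868  0.081 ] rv [-2.977 -0.893 -0.029] yaw 33.36 F [ 0.3 -0.4 -0.5] M [-0.02  0.   -0.01] w 0.0586 q7 -0.99
```

Request:
apply_moves --targets '[{"x":0,"y":0,"z":-0.035,"turn":0,"fingers":0.06},{"x":0,"y":0,"z":-0.035,"turn":0,"fingers":0.06},{"x":0,"y":0,"z":-0.04,"turn":0,"fingers":0.06},{"x":0,"y":0,"z":-0.04,"turn":0,"fingers":0.06},{"x":-0.02,"y":-0.035,"z":0,"turn":0,"fingers":0.06},{"x":-0.02,"y":-0.035,"z":0,"turn":0,"fingers":0.06},{"x":-0.02,"y":-0.035,"z":0,"turn":0,"fingers":0.06},{"x":-0.02,"y":-0.035,"z":0,"turn":0,"fingers":0.06},{"x":-0.02,"y":-0.035,"z":0,"turn":0,"fingers":0.06},{"x":0,"y":0,"z":0,"turn":0,"fingers":0.06}]'

```text
t: 14.23
tool_pos: [0.4398, -0.099, 0.2304]
ee_rot: [-2.972, -0.886, -0.011]
contact_force: [-0.6, 0.1, -0.7]
gripper_width: 0.06
```

```bash
python3 w.py 5
python3 - <<'E'
from h import *
S,T=cam('side'),cam('top')
a=cv2.resize(S['img'][85:149,320:400,::-1],(400,320),interpolation=2);b=cv2.resize(T['img'][110:174,400:480,::-1],(400,320),interpolation=2)
cv2.imwrite('pics/fin.png',np.hstack([a,b]))
E
```

```text
14.48 [ 0.449  -0.1032  0.2323] rv [-2.975 -0.88  -0.026] yaw 32.92 F [-0.4 -0.6 -0. ] M [-0.08 -0.04 -0.01] w 0.0599 q7 -0.91
```

View pics/fin.png

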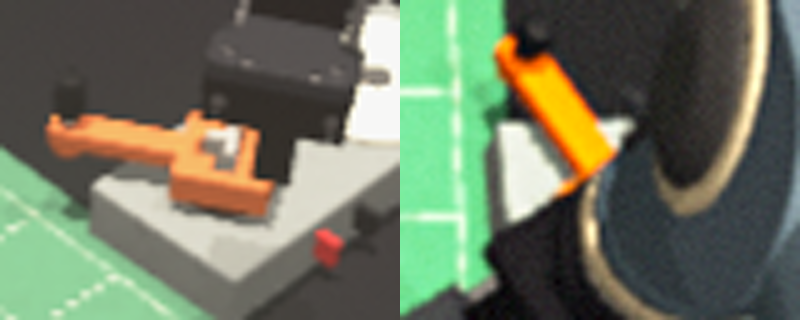

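Run:
```python
from h import *
S,T=cam('side'),cam('top')
print('knob',tri(S,(334,101),T,(426.6,116.8)),'expect .669 -.161 .115')
y=np.radians(33.4);R=np.array([[np.cos(y),-np.sin(y),0],[np.sin(y),np.cos(y),0],[0,0,1]]);o=np.array([.578,-.2205,.055])
i=S['img'].copy()
for z in(0,.022):
    q=proj(S,[o+R@np.array([a*.032,b*.032,z]) for a,b in((1,1),(1,-1),(-1,-1),(-1,1))]);print(z,((q-[320,85])*5).round(0).tolist())
h=cv2.cvtColor(S['img'],cv2.COLOR_RGB2HSV);m=cv2.inRange(h,(100,120,60),(125,255,255));m[:150]=0;m[220:]=0;print('blue',cv2.boundingRect(m[:,260:330]))
print('arm t',bot.sense()['t'])
```

```text
knob (array([ 0.6655088 , -0.15702372,  0.11438604]), np.float64(0.000838815739856704)) expect .669 -.161 .115
0 [[171.0, 197.0], [190.0, 136.0], [284.0, 152.0], [268.0, 214.0]]
0.022 [[174.0, 171.0], [192.0, 110.0], [288.0, 126.0], [271.0, 188.0]]
blue (16, 166, 43, 35)
arm t 14.6833
```

```bash
python3 -c "
from bench import bot
print(bot.job_done())"
```

```text
the job is handed in; nothing more can be done
None
```

The orange crank is on the three-ribbed shaft with its hub on the black shoulder, and the job is handed in at about 14.7 s. I gripped it across its arm, turned it about 31° to match the T (yaw about 33°), and lowered it until contact. I pressed lightly, let go and moved the arm away.

**Checks that agreed**
- **Height:** the knob top measured 0.114 m high, against 0.115 m expected when fully home.
- **Seating:** in the side view the hub edges lie within about 1 pixel of where a seated hub should appear, and the shaft's T stands out through the hole.
- **Force:** the contact force read at most about 9 N in the readings taken, and the final readings show the gripper free.
- **Blue crank:** it is still in about the same place in the picture. I did not measure it closely.

**Checks that disagreed or were weak**
- **Knob position:** it measured about 5 mm from the prediction sideways. That is within the calibration error and the play, and the height agreed.
- **Tool tilt:** the tool picked up a few degrees of tilt during fast moves, so the crank was about 1.5° off level while being lowered. It should have levelled under its own weight on release.
- **Final top view:** the arm hid the hub, so the last seating check rests on the side view and the knob height.

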